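# Mesh the kneading paddle with the mixer drive and hold it home

### The arm

A 7-joint arm with a two-finger parallel gripper is mounted at the origin on the work surface. World frame = base frame: x ahead of the robot, y to its left, z up, the work surface at z = 0. Lengths are in m, angles in rad, forces in N, time in s.
With the tool pointing down it reaches from about 0.4 to 0.875 m from the base axis. Payload 6.5 kg.
Tool frame: the origin (TCP) lies midway between the tips of the shut fingers; the grasp point (between the pads) lies 19 mm behind it (env.pinch_z is the distance from the TCP to the grasp point, in m); x points along the fingers, z is the direction in which the jaws open and shut, and the axes are right-handed (so a half turn about x gives the same grasp; the last joint's range is limited). The gripper opens to 85 mm and grips with 20 to 120 N. Pads are 22 mm wide; open, the fingers measure 114 mm over their backs; the gripper's body (76 mm by 85 mm) begins 54 mm behind the grasp point. The pads swing forward as they close: fully open they stand 13 mm farther back than shut.
Start: joints at [1.121, 0.536, -0.004, 1.538, 0.003, 1.067, -0.071], TCP at [0.243, -0.603, 0.231] pointing down, gripper open.
Joint ranges: [-2.7, 2.7], [-0.37, 2.16], [-1.27, 1.26], [0.24, 2.4], [-1.31, 4.45], [0.19, 1.91], [-2.76, 2.76]. Speed limits (rad/s): [2.39, 2.39, 3.14, 3.14, 3.14, 3.14, 3.14].

### API

Orientations are given as a unit quaternion [x, y, z, w].
In Python, from cell import env, vision gives the robot as it stands.
- The arm moves only by the tool apply_moves, never from a script. Its argument "motion" is text: rows parted by semicolons, each of 7 numbers parted by spaces: the shift along the tool's x, y, z in mm, then the turn, a rotation vector about the tool's x, y, z in degrees, then the opening, from -1 (shut) to 1 (fully open). A call has 1 to 8 rows; each row shifts and turns the commanded pose from where the row before left it, along the tool's axes as they then stand; what a row does not reach is not made up. A row lasts 1/12 s, in which the tool goes at most 41.7 mm and 7.16 degrees, less where a joint would pass 70% of its speed; a pose out of reach is approached as far as the arm can. A call is refused whole if a number of a shift passes 41.7 or a number of a turn 7.16, either way. A call with a gripper value outside its range is refused whole. The fingers move at their own pace and stop on an object; "grip_force" is the grip in N (left out, the last holds). Time passes only in rows, so rows that do not move let the fingers close. It gives the time, the measured TCP pose, the force and the opening at its end, in the units of the state.
- env.get_obs(): the state, without advancing time (a new reading comes with each control period).
- vision.read_camera(name): name is "scene" or "top" or "wrist"; returns a dict with "pixels" (480x640x3 uint8, red, green, blue), "K" (3x3 intrinsics, pixels), "R" (3x3) and "t" (3): a world point X has camera coordinates R X + t. Camera axes: x right, y down, z forward; pixel columns grow to the right and rows downward; lengths in m; the calibration is good to about 2 mm. A picture is of the moment at which its call begins. There is no depth.
- env.sign_off(): hands the job in, once; it reports no verdict.
The state is a dict: "t": time; "joint_positions": joint angles; "qvel": joint speeds; "joint_efforts": joint torques, N m; "tcp_pos": TCP position; "tool_rot": TCP orientation; "ft_force": force on the tool from outside, world axes, zero at the start; "moment": the same for the moment, N m; "width": opening from 0.0 (shut) to 1.0 (fully open).
Only numpy, scipy, OpenCV 4.12 (cv2) and the standard library are available. Lean on these libraries where they do the work, as an engineer would, in place of code of your own. Each camera call takes 0.05 s, during which the arm holds its last target. There are 200 camera calls.

### The job

Get the kneading machine ready: twist its yellow spring-return reset knob clockwise all the way to its stop and let go so that it springs back. Then take the kneading paddle with the orange grip out of the wooden caddy, turn it until its cross-shaped spline meshes with the drive hub in the machine's bowl, and slide it straight down against the spring until its collar is fully home on the hub. Finish while still holding the paddle pressed home (the spring lifts it if you let go), and leave the white-gripped attachment and everything else on the bench undisturbed.

Things in the scene. Friction and masses are not known exactly. Their poses are not given: they have to be found in the camera images.
- machine: Bench-top kneading machine, fixed: white base 260 (its x) x 380 (its y) mm, top 70 mm above the bench; an open metal bowl (rim radius 112 mm, rim 125 mm above the bench) stands on it around the drive hub, the reset knob on a black panel beside the bowl. Origin under the base's middle; x points away from the robot at yaw 0.
- drive_mouth (a point): Centre of the flat top of the steel drive hub (56 mm across, 32 mm tall) in the middle of the bowl, 107 mm above the bench. A plus-shaped socket 30 mm deep opens upward: crossing slots 11.5 mm wide, 40 mm long, along this frame's x and y (same every quarter turn); z up. A red spring pin, 10 mm across, stands in it, 14 mm below the top. The hub turns stiffly (0.12 N m), start angle varies.
- drive (a joint): Angle of the drive hub about the vertical in the machine (rad, counterclockwise from above; 0: slots along the machine's x and y).
- ejector (a joint): How far the red ejector pin is pushed down (m): 0 at rest, 0.012 when the paddle's collar sits on the hub (its own limit is 0.016). It takes about 5 N to start and 11 N at 0.012, and it springs back, lifting the paddle, when not pressed.
- knob_grip (a point): Point on the vertical axis of the yellow reset knob at the height to grip, 97 mm above the bench, 12 mm below the knob's top. The knob is an upright bar 46 mm long (this frame's x), 14 mm thick (y: pinch it this way), 30 mm high, on a black disc of 52 mm; the frame turns with it. The bowl's rim is about 80 mm away.
- reset_knob (a joint): Turn of the reset knob (rad, clockwise from above): 0 at rest, stop at 1.05; a spring of 0.05 N m at rest rising to 0.2 N m at the stop brings it back.
- caddy: Wooden caddy block, fixed, 260 (its x) x 90 x 50 mm high, with two round holes 37 mm across and 40 mm deep, 75 mm either side of its middle along x, in each of which an attachment stands upright. Origin under its middle.
- paddle: Kneading paddle, about 0.2 kg, ORANGE grip, standing in either caddy hole. Origin on its axis at the underside of its steel collar (48 mm across, 8 mm thick), which rests on the caddy top; z up. Below is a plus-shaped stem 26 mm long: crossing fins 8 mm thick, 32 mm wide, along its x and y, the last 6 mm narrowed to 4.5 x 26 mm. Two blades reach 57 mm along +x and -x, 10 to 35 mm above the origin.
- paddle_grip (a point): Middle of the paddle's orange grip bar, 67 mm above the paddle's origin on its axis. The bar is 44 mm long along the paddle's x, 18 mm thick along y (pinch it across y) and 34 mm high; nothing but a 26 mm post and the blades below it.
- disc_tool: Mixing disc attachment with a WHITE grip, same stem and grip shape, with a white disc of 84 mm, in the other caddy hole. Leave it there. Origin at its collar's underside.
- scraper: Green flat dough scraper lying on the bench, 85 x 120 x 6 mm. Bystander; origin at its underside.
- ramekin: Small blue ceramic cup, 72 mm across, 50 mm high. Bystander; origin at its foot.
- oil_bottle: Amber bottle, 64 mm across, 200 mm tall. Bystander; origin at its foot.
- flour_jar: Closed jar, 90 mm across, 140 mm tall. Bystander; origin at its foot.
Mind the look-alikes: they are no part of the job. Leave any red look-alike of the paddle alone.

How it is judged:
By the outcome, as a careful person would: the job done as asked, in the order asked, and still so for the second after the job is handed in, while the arm keeps its last pose, push and grip.
It also fails if it takes over 54 s, if anything falls off the work surface, if the arm or the gripper's body presses on something with over 40 N, if the wrist force passes 120 N, or if a joint passes its speed limit or range.

## Working session

There is one attempt and no reset: what is moved stays moved. The work goes in short steps, Python scripts to look and compute and a tool call to move; the robot and the scene stay as the last step left them, time stands still between calls to the robot, and variables do not carry over. Pictures are saved under pics/ and viewed, about 8 in all and at most 12, crops included, and the job is handed in when it is done.

Besides the shell and the picture viewer there is one more tool, called after "Request:" as name(argument=value, ...), one argument or row to a line, values as JSON. apply_moves: Moves the arm, as the interface text tells. Its arguments: {"type":"object","properties":{"motion":{"type":"string"},"grip_force":{"type":"number"}},"required":["motion"]}

```bash
ls; mkdir -p pics; cat > h.py <<'E'
import numpy as np,cv2
from cell import env,vision
from scipy.spatial.transform import Rotation as Rot
def cam(n):
    c=vision.read_camera(n); np.savez('pics/'+n+'_last.npz',**{k:np.array(c[k]) for k in('pixels','K','R','t')}); return c
def load(n): return np.load('pics/'+n+'_last.npz')
def ray(c,u,v,z):
    d=c['R'].T@np.linalg.inv(c['K'])@np.array([u,v,1.]); o=-c['R'].T@c['t']; return o+d*(z-o[2])/d[2]
def proj(c,X):
    p=c['K']@(c['R']@np.array(X)+c['t']); return p[:2]/p[2]
def save(im,f): cv2.imwrite('pics/'+f,np.ascontiguousarray(im[:,:,::-1]))
E
python3 - <<'E'
from h import *
print(env.get_obs()['tcp_pos'],env.get_obs()['tool_rot'],env.pinch_z)
a=cam('top');b=cam('scene')
save(a['pixels'],'top1.png');save(b['pixels'],'scene1.png')
print(a['K'],-a['R'].T@a['t'],a['R'],-b['R'].T@b['t'])
E
```

```text
pics
[ 0.24315996 -0.60213215  0.23041177] [ 0.39575528  0.58671593 -0.39512021  0.58568096] 0.0187
[[541.82251744   0.         302.55310604]
 [  0.         541.82251744 246.83152582]
 [  0.           0.           1.        ]] [0.23407082 0.07095466 1.43436102] [[-0.01177651 -0.99992848  0.00208351]
 [-0.98490803  0.01123974 -0.17271319]
 [ 0.17267742 -0.00408603 -0.98496996]] [1.08964631 1.05438598 1.22694286]
```

View pics/top1.png

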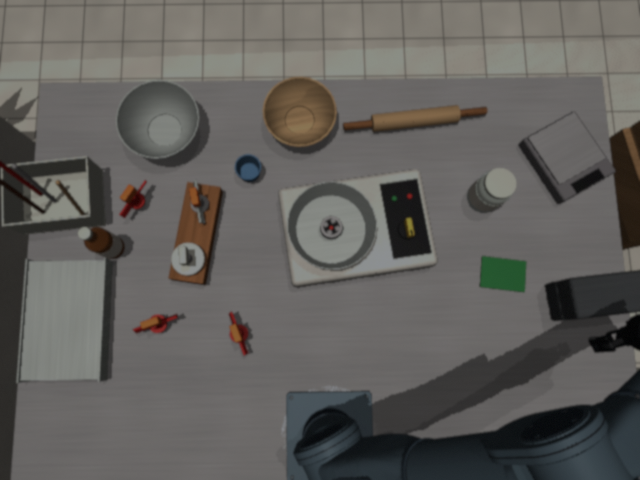

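View pics/scene1.png

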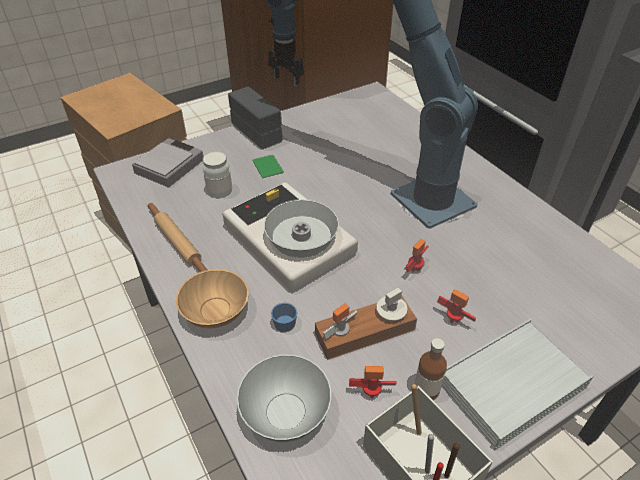

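The top view shows the machine around (355,228), the hub at (331,228), the knob at (410,228), and the caddy from (205,185) to (188,283). The orange paddle is in the far hole at about (198,200) and the white disc is at (187,258). Three red look-alikes lie loose on the bench. Next I'll take enlarged crops.

```bash
python3 - <<'E'
from h import *
a=load('top');p=a['pixels']
def crop(x0,y0,w,h,s): return cv2.resize(p[y0:y0+h,x0:x0+w],None,fx=s,fy=s,interpolation=cv2.INTER_CUBIC)
A=crop(300,200,65,60,6);B=crop(385,205,65,60,6)
C=crop(160,170,130,40,6)
C=crop(165,175,65,40,6);D=crop(165,235,65,40,6)
save(np.vstack([np.hstack([A,B]),np.hstack([C,D])]),'crop1.png')
E
```

```text
(no output)
```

View pics/crop1.png

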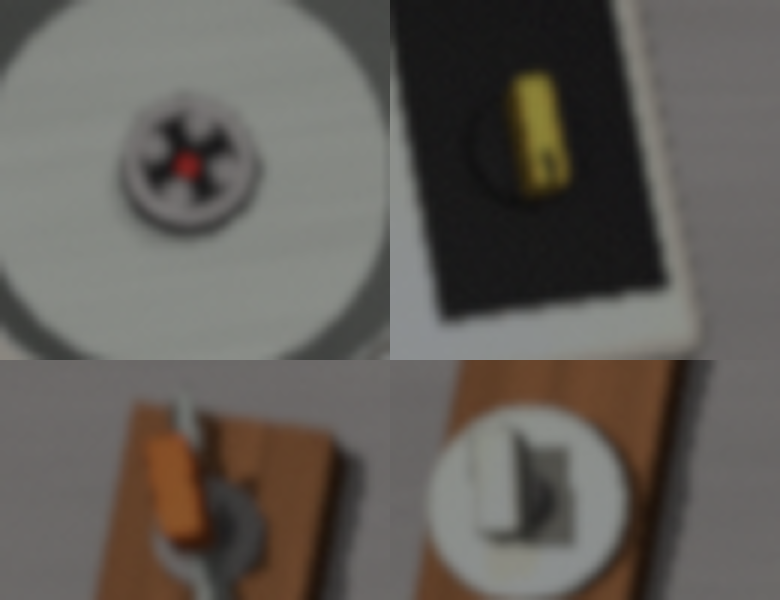

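```bash
cat >> h.py <<'E'
def st():
    o=env.get_obs();R=Rot.from_quat(o['tool_rot']).as_matrix()
    return o,np.array(o['tcp_pos']),R
def yaw(R): return np.degrees(np.arctan2(R[1,2],R[0,2]))  # tool z direction
def need(target,yawz):
    o,p,R=st()
    z=np.array([np.cos(np.radians(yawz)),np.sin(np.radians(yawz)),0]);x=np.array([0,0,-1.]);G=np.c_[x,np.cross(z,x),z]
    r=Rot.from_matrix(R.T@G).as_rotvec(degrees=True)
    print('t',o['t'],'tcp',p.round(4),'yaw',yaw(R).round(2),'w',o['width'])
    print('shift in tool mm',(R.T@(np.array(target)-p)*1000).round(1),'in goal axes',(G.T@(np.array(target)-p)*1000).round(1),'turn',r.round(2))
E
python3 - <<'E'
from h import *
a=load('top')
hub=ray(a,331.3,226.7,.107);kn=ray(a,411,227,.109);g=ray(a,195,196.3,.134)
print(hub,kn,g)
def ang(c0,c1,z,off):
    f=lambda c:ray(a,off[0]+c[0]/6,off[1]+c[1]/6,z)
    d=f(c1)-f(c0);return np.degrees(np.arctan2(d[1],d[0]))
print('knob',ang((540,190),(517,75),.109,(320,205)),ang((570,183),(550,80),.109,(320,205)))
print('grip',ang((178,543),(150,440),.134,(165,115)),ang((208,540),(185,435),.134,(165,115)))
print('hub',ang((205,190),(170,130),.107,(300,200)),ang((152,178),(212,132),.107,(300,200)))
print('machine edge',ang((667,288),(615,0),.075,(320,205)))
o,p,R=st();print(R.round(3),yaw(R)); need([kn[0],kn[1],.2],yaw(R))
w=cam('wrist');print(w['K'][0],R.T@(-w['R'].T@w['t']-p),(R.T@w['R'].T).round(2))
E
```

```text
[ 0.51712277 -0.00712586  0.107     ] [ 0.51367137 -0.20629618  0.109     ] [0.59209784 0.33035449 0.134     ]
knob 8.537006320045299 8.124203157250193
grip 15.94501100203758 13.122028081980234
hub 28.655791366867298 -52.76862617404226
machine edge 7.14168094317537
[[-0.001  0.927  0.374]
 [ 0.001  0.374 -0.927]
 [-1.    -0.    -0.002]] -68.00874775118801
t 0.1 tcp [ 0.2431 -0.6022  0.2305] yaw -68.01 w 1.0029201492673636
shift in tool mm [  30.8  399.1 -265.7] in goal axes [  30.5  399.1 -265.8] turn [ 0.   -0.09  0.01]
[430.72522376   0.         312.26783952] [-0.14286369  0.07955714  0.00028096] [[-0.   -0.31  0.95]
 [-0.   -0.95 -0.31]
 [ 1.   -0.    0.  ]]
```

Request:
apply_moves(
  motion="0 33.3 -22.1 0 0 0 1;0 33.3 -22.1 0 0 0 1;0 33.3 -22.1 0 0 0 1;0 33.3 -22.1 0 0 0 1;0 33.3 -22.1 0 0 0 1;0 33.3 -22.1 0 0 0 1;0 33.3 -22.1 0 0 0 1;0 33.3 -22.1 0 0 0 1",
)

```text
t: 0.82
tcp_pos: [0.4248, -0.3372, 0.2312]
tool_rot: [0.395, 0.586, -0.396, 0.586]
ft_force: [0.1, -0.7, -0.0]
width: 0.997
```

Request:
apply_moves(
  motion="0 33.3 -22.1 0 0 0 1;0 33.3 -22.1 0 0 0 1;0 33.3 -22.1 0 0 0 1;0 33.3 -22.1 0 0 0 1;0 0 0 7 0 0 1;0 0 0 7 0 0 1;0 0 0 0 0 0 1;0 0 0 0 0 0 1",
)

```text
t: 1.48
tcp_pos: [0.5143, -0.2073, 0.231]
tool_rot: [0.463, 0.535, -0.463, 0.534]
ft_force: [-0.6, -0.4, -0.9]
width: 1.002
```

```bash
python3 - <<'E'
from h import *
need([.5137,-.2063,.2],-82)
w=cam('wrist');p=proj(w,[.5137,-.2063,.109]);q=proj(w,[.5171,-.0071,.107]);print(p,q)
save(w['pixels'],'w1.png')
E
```

```text
t 1.4833 tcp [ 0.5143 -0.2073  0.231 ] yaw -81.82 w 1.0016171884291951
shift in tool mm [31.  -0.5 -1.1] in goal axes [31.  -0.5 -1.1] turn [0.18 0.01 0.04]
[309.68798481 231.21932745] [ -6.00069455 181.69192253]
```

View pics/w1.png

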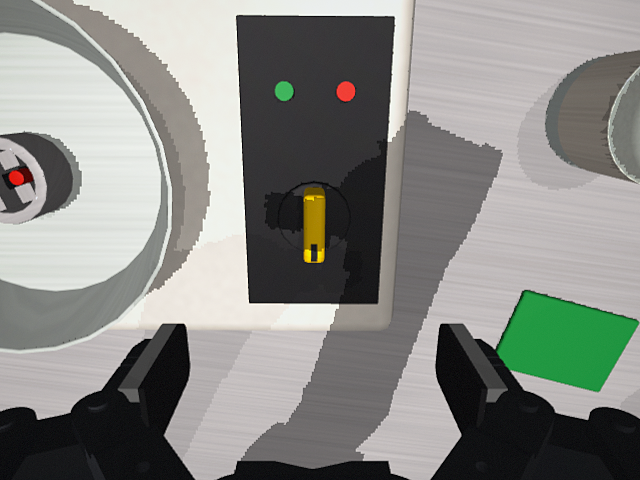

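```bash
python3 - <<'E'
from h import *
w=load('wrist')
k=ray(w,314.5,229.5,.109);print(k);need([k[0],k[1],.085],-82)
print('bar',ray(w,314.5,196,.109),ray(w,314.3,262,.109),'hub est pin',ray(w,16,178,.093))
E
```

```text
[ 0.51527852 -0.20919374  0.109     ]
t 1.5333 tcp [ 0.5143 -0.2075  0.2311] yaw -81.83 w 1.0034642734155292
shift in tool mm [146.1   0.8   1.8] in goal axes [146.1   0.8   1.8] turn [0.17 0.01 0.03]
bar [ 0.53690945 -0.20605109  0.109     ] [ 0.49319523 -0.2122692   0.109     ] hub est pin [ 0.51763325 -0.01162291  0.093     ]
```

Request:
apply_moves(
  motion="36 0.8 1.8 0 0 0 1;36 0 0 0 0 0 1;36 0 0 0 0 0 0.2;24 0 0 0 0 0 -0.2;14 0 0 0 0 0 -1;0 0 0 0 0 0 -1;0 0 0 0 0 0 -1;0 0 0 0 0 0 -1",
  grip_force=50,
)

```text
t: 2.2
tcp_pos: [0.5159, -0.2083, 0.0863]
tool_rot: [0.464, 0.534, -0.463, 0.534]
ft_force: [-4.3, 7.2, 13.9]
width: 0.157
```

Request:
apply_moves(
  motion="0 0 0 7 0 0 -1;0 0 0 7 0 0 -1;0 0 0 7 0 0 -1;0 0 0 7 0 0 -1;0 0 0 0 0 0 -1",
)

```text
t: 2.62
tcp_pos: [0.5158, -0.2084, 0.0864]
tool_rot: [0.58, 0.405, -0.58, 0.405]
ft_force: [-1.5, 1.7, 0.3]
width: 0.151
```

```bash
python3 - <<'E'
from h import *
need([.5153,-.2092,.085],-82);o=env.get_obs();print(o['ft_force'],o['moment'],o['joint_positions'])
E
```

```text
t 2.6167 tcp [ 0.5158 -0.2084  0.0864] yaw -110.16 w 0.1510625876417193
shift in tool mm [ 1.4 -0.2  0.9] in goal axes [ 1.4 -0.6  0.7] turn [-2.816e+01 -1.000e-02 -3.000e-02]
[-1.500176    1.65933212  0.29191507] [0.26293501 0.36845355 0.12253749] [ 0.28277478  0.5794244   0.02674314  1.8900945  -0.02386952  0.67183703
 -1.59885412]
```

Request:
apply_moves(
  motion="0 0 0 7 0 0 -1;0 0 0 7 0 0 -1;0 0 0 7 0 0 -1;0 0 0 7 0 0 -1;0 0 0 3 0 0 -1;0 0 0 0 0 0 -1;0 0 0 0 0 0 -1",
)

```text
t: 3.2
tcp_pos: [0.5157, -0.2085, 0.0864]
tool_rot: [0.666, 0.238, -0.666, 0.238]
ft_force: [-4.7, 2.0, 6.9]
width: 0.155
```

```bash
python3 - <<'E'
from h import *
need([.5153,-.2092,.085],-82);o=env.get_obs();print(o['ft_force'],o['moment'],o['joint_positions'][6])
w=cam('wrist');save(w['pixels'],'w2.png')
E
```

```text
t 3.2 tcp [ 0.5157 -0.2085  0.0864] yaw -140.69 w 0.15497800805472098
shift in tool mm [1.4 0.3 0.7] in goal axes [ 1.4 -0.5  0.6] turn [-5.869e+01 -3.000e-02 -0.000e+00]
[-4.7348132   1.97231865  6.92942517] [0.40260445 0.96608713 0.18203833] -2.0242497880386168
```

Request:
apply_moves(
  motion="0 0 0 2 0 0 -1;0 0 0 2 0 0 -1;0 0 0 1 0 0 -1;0 0 0 0 0 0 -1;0 0 0 0 0 0 -1",
)

```text
t: 3.67
tcp_pos: [0.5157, -0.2084, 0.0864]
tool_rot: [-0.675, -0.21, 0.675, -0.21]
ft_force: [-3.9, 1.6, 7.2]
width: 0.154
```

```bash
python3 - <<'E'
from h import *
need([.5153,-.2092,.085],-82);o=env.get_obs();print(o['ft_force'],o['moment'],o['joint_positions'][6])
E
```

```text
t 3.6667 tcp [ 0.5157 -0.2084  0.0864] yaw -145.5 w 0.15383570177711442
shift in tool mm [1.4 0.4 0.8] in goal axes [ 1.4 -0.5  0.7] turn [-6.35e+01 -1.00e-02  1.00e-02]
[-3.89934569  1.61987099  7.19591943] [0.45133955 1.08462136 1.27808359] -2.091905969645465
```

Request:
apply_moves(
  motion="0 0 0 0 0 0 1;0 0 0 0 0 0 1;0 0 0 0 0 0 1;0 0 0 0 0 0 1;-40 0 0 0 0 0 1;-40 0 0 0 0 0 1;-40 0 0 0 0 0 1;-20 0 0 0 0 0 1",
)

```text
t: 4.33
tcp_pos: [0.5177, -0.2105, 0.2302]
tool_rot: [0.678, 0.205, -0.674, 0.208]
ft_force: [0.5, -0.5, -0.2]
width: 1.0
```

Request:
apply_moves(
  motion="0 0 0 -7 0 0 1;0 0 0 -7 0 0 1;0 0 0 -7 0 0 1;0 0 0 -7 0 0 1;0 0 0 -7 0 0 1;0 0 0 -7 0 0 1;0 0 0 -7 0 0 1;0 0 0 -7 0 0 1",
)

```text
t: 5.0
tcp_pos: [0.5158, -0.2095, 0.2254]
tool_rot: [0.499, 0.501, -0.499, 0.502]
ft_force: [0.3, -0.3, 0.0]
width: 0.999
```

Request:
apply_moves(
  motion="0 0 0 -7 0 0 1;0 0 0 -6.5 0 0 1;0 0 0 0 0 0 1",
)

```text
t: 5.25
tcp_pos: [0.5157, -0.2096, 0.2254]
tool_rot: [0.437, 0.556, -0.437, 0.556]
ft_force: [0.5, 0.2, 0.3]
width: 0.997
```

```bash
python3 - <<'E'
from h import *
need([.5921,.3304,.23],-75.5)
need([.517,-.009,.23],-75.5)
w=cam('wrist');a=cam('top');p=a['pixels']
kb=cv2.resize(p[205:265,385:450],None,fx=5,fy=5,interpolation=cv2.INTER_CUBIC)
im=w['pixels'][:,:480].copy();im[:300,155:480]=im[:300,155:480];
save(np.hstack([im,np.vstack([kb,np.zeros((180,325,3),np.uint8)])]),'w3.png')
E
```

```text
t 5.25 tcp [ 0.5157 -0.2096  0.2254] yaw -76.31 w 0.997442956950568
shift in tool mm [  -4.8  202.  -506.5] in goal axes [  -4.6  209.1 -503.7] turn [-0.81  0.04 -0.03]
t 5.25 tcp [ 0.5157 -0.2096  0.2254] yaw -76.31 w 0.997442956950568
shift in tool mm [  -4.7   48.7 -194.6] in goal axes [  -4.6   51.4 -193.9] turn [-0.81  0.04 -0.03]
```

View pics/w3.png

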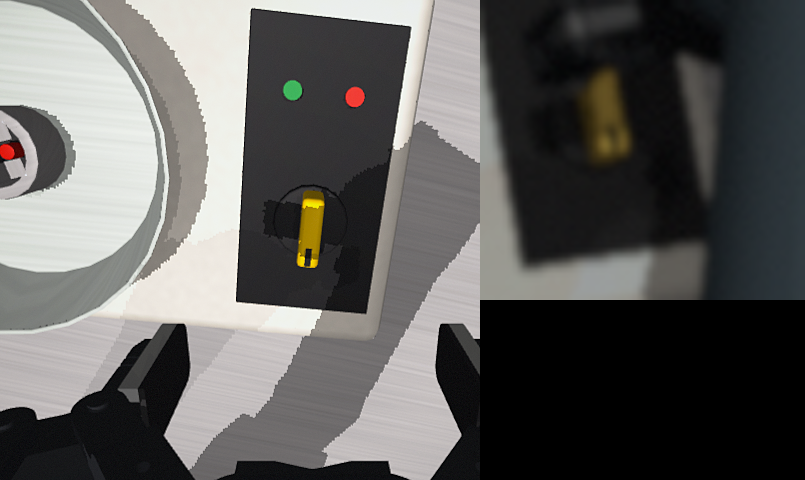

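The knob is back at its rest angle: the bar at (311,230) has turned only with the camera. Now I'll go past the hub to measure its slots.

Request:
apply_moves(
  motion="-5 10 -39 0 0 0 1;0 10 -39 0 0 0 1;0 10 -39 0 0 0 1;0 10 -39 0 0 0 1;0 9 -39 0 0 0 1;0 0 0 0 0 0 1;0 0 0 0 0 0 1",
)

```text
t: 5.93
tcp_pos: [0.5179, -0.005, 0.2304]
tool_rot: [0.437, 0.556, -0.437, 0.556]
ft_force: [0.4, -1.1, -0.1]
width: 1.002
```

```bash
python3 - <<'E'
from h import *
need([.517,-.009,.23],-75.5)
w=cam('wrist');q=proj(w,[.517,-.009,.107]);print(q);x,y=(q-[65,50]).astype(int);print(x,y)
np.savez('pics/hub.npz',**w)
save(cv2.resize(w['pixels'][y:y+100,x:x+130],None,fx=6,fy=6,interpolation=cv2.INTER_CUBIC),'hub.png')
E
```

```text
t 5.9333 tcp [ 0.5179 -0.005   0.2304] yaw -76.36 w 1.0021622133555774
shift in tool mm [ 0.4 -1.8  3.6] in goal axes [ 0.4 -1.9  3.6] turn [-0.86 -0.03 -0.04]
[317.24358129 232.76924723]
252 182
```

View pics/hub.png

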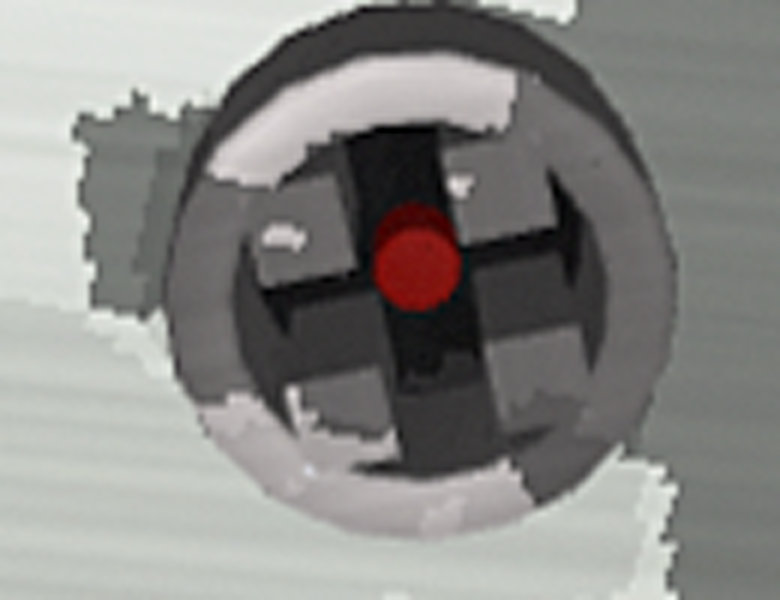

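```bash
python3 - <<'E'
from h import *
w=np.load('pics/hub.npz')
f=lambda c:ray(w,252+(c[0]+.5)/6-.5,182+(c[1]+.5)/6-.5,.107)
print('C slots',f((421,306)),'outline',f((421,298)))
for a,b in [((402,460),(345,175)),((500,430),(440,145)),((552,228),(258,290)),((580,325),(285,385))]:
    d=f(b)-f(a);print(np.degrees(np.arctan2(d[1],d[0])),np.linalg.norm(d))
need([.5921,.3304,.23],-75.5)
E
```

```text
C slots [ 0.51780832 -0.01180019  0.107     ] outline [ 0.51868119 -0.01158212  0.107     ]
24.512943535750797 0.03277666449878006
25.750652980782732 0.03267226357633324
116.0036586250979 0.03219296694315811
115.7264658646301 0.032640368686259316
t 5.9833 tcp [ 0.5179 -0.0075  0.2304] yaw -76.54 w 0.9972278179429507
shift in tool mm [ 2.000e-01  1.508e+02 -3.114e+02] in goal axes [   0.4  156.4 -308.6] turn [-1.04  0.03 -0.01]
```

Request:
apply_moves(
  motion="0 16.8 -34.6 0 0 0 1;0 16.8 -34.6 0 0 0 1;0 16.8 -34.6 0 0 0 1;0 16.8 -34.6 0 0 0 1;0 16.8 -34.6 0 0 0 1;0 16.8 -34.6 0 0 0 1;0 16.8 -34.6 0 0 0 1;0 16.8 -34.6 0 0 0 1",
)

```text
t: 6.65
tcp_pos: [0.5855, 0.2919, 0.2301]
tool_rot: [0.439, 0.554, -0.44, 0.555]
ft_force: [0.5, -0.3, -0.3]
width: 0.999
```

Request:
apply_moves(
  motion="0 16.8 -34.6 0 0 0 1;0 0 0 -1 0 0 1;0 0 0 0 0 0 1;0 0 0 0 0 0 1",
)

```text
t: 6.98
tcp_pos: [0.5933, 0.3277, 0.2297]
tool_rot: [0.433, 0.558, -0.435, 0.559]
ft_force: [-0.4, 0.5, -0.6]
width: 1.001
```

```bash
python3 - <<'E'
from h import *
need([.5921,.3304,.23],-75.5)
w=cam('wrist');print(proj(w,[.5921,.3304,.134]))
save(w['pixels'],'pad.png')
E
```

```text
t 6.9833 tcp [0.5933 0.3277 0.2297] yaw -75.74 w 1.0008757101916215
shift in tool mm [-0.3 -0.5 -2.9] in goal axes [-0.3 -0.5 -2.9] turn [-0.24  0.12  0.03]
[306.14801446 244.30659767]
```

View pics/pad.png

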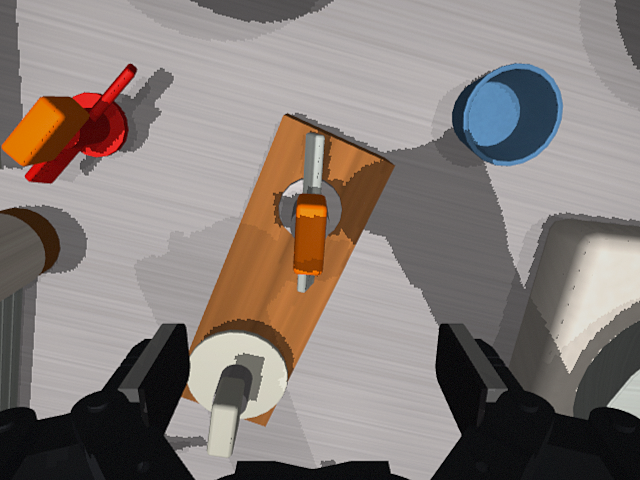

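The orange grip's top face spans about (298..327,205) to (295..322,272), with its centre at (310.5,239). The bar is tilted about 3.5° from the image vertical.

```bash
python3 - <<'E'
from h import *
w=load('wrist')
c=ray(w,310.5,239,.134);print(c)
for z,a,b in[(.134,(308,272),(312.5,205)),(.085,(303,289),(315,136)),(.134,(322,271),(326,207))]:
    d=ray(w,*b,z)-ray(w,*a,z);print(np.degrees(np.arctan2(d[1],d[0])),np.linalg.norm(d))
p=w['pixels'].astype(int);h=cv2.cvtColor(w['pixels'],cv2.COLOR_RGB2HSV)
m=((h[...,0]<16)&(h[...,1]>200)&(h[...,2]>90)).astype(np.uint8);m[:,:280]=0;m[:,345:]=0;m[:195]=0;m[300:]=0
n,l,s,_=cv2.connectedComponentsWithStats(m);i=1+s[1:,4].argmax();ys,xs=np.where(l==i)
for y in (207,212,220,230,240,250,260,268,272):print(y,xs[ys==y].min() if (ys==y).any() else None,xs[ys==y].max() if (ys==y).any() else None)
print(s[i]);need([c[0],c[1],.1],-75.5)
E
```

```text
[0.59588107 0.32873326 0.134     ]
10.507319319377027 0.04103284790561623
9.759267766921246 0.108978978217262
11.333944692474455 0.039194475298606465
207 296 325
212 296 326
220 296 325
230 295 324
240 295 324
250 294 323
260 294 322
268 293 322
272 294 321
[ 293  195   34   81 2039]
t 7.0333 tcp [0.5934 0.3272 0.2299] yaw -75.78 w 0.9984079305518669
shift in tool mm [129.9   2.8  -1.2] in goal axes [129.9   2.8  -0.9] turn [-0.28  0.13  0.02]
```

Request:
apply_moves(
  motion="30 2.8 -1.5 0 0 0 1;0 0 0 3.4 0 0 1;36 0 0 0 0 0 1;36 0 0 0 0 0 1;30 0 0 0 0 0 0.5;0 0 0 0 0 0 -1;0 0 0 0 0 0 -1;0 0 0 0 0 0 -1",
  grip_force=90,
)

```text
t: 7.7
tcp_pos: [0.5963, 0.3318, 0.1005]
tool_rot: [0.451, 0.545, -0.449, 0.546]
ft_force: [0.5, 0.9, 0.2]
width: 0.454
```

Request:
apply_moves(
  motion="0 0 0 0 0 0 -1;0 0 0 0 0 0 -1;-20 0 0 0 0 0 -1;-40 0 0 0 0 0 -1;-40 0 0 0 0 0 -1;-20 0 0 0 0 0 -1;0 0 0 0 0 0 -1",
)

```text
t: 8.28
tcp_pos: [0.5979, 0.3346, 0.2265]
tool_rot: [0.454, 0.544, -0.445, 0.547]
ft_force: [0.9, 0.5, -1.2]
width: 0.193
```

```bash
python3 - <<'E'
from h import *
o=env.get_obs();print(o['ft_force'],o['moment'])
need([.518,-.0115,.23],-64.5)
w=cam('wrist');save(w['pixels'],'held.png')
E
```

```text
[ 0.86729136  0.49409602 -1.21149856] [ 0.05443639 -0.1328915   0.05609913]
t 8.2833 tcp [0.5979 0.3346 0.2265] yaw -78.94 w 0.19286696917533755
shift in tool mm [  -6.7 -144.8  324.3] in goal axes [  -3.5 -221.1  278. ] turn [-14.44  -0.18  -0.71]
```

View pics/held.png

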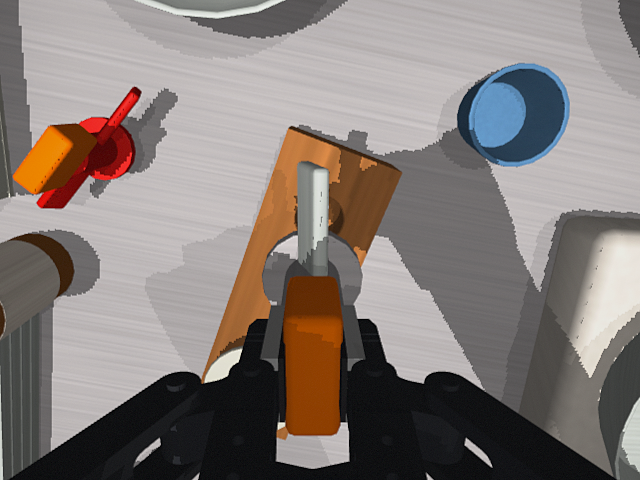

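Request:
apply_moves(
  motion="0 0 0 0 0 0 -1;0 0 0 0 0 0 -1",
)

```text
t: 8.5
tcp_pos: [0.5935, 0.3318, 0.2168]
tool_rot: [0.448, 0.546, -0.45, 0.546]
ft_force: [0.0, 0.4, -2.9]
width: 0.192
```

```bash
python3 - <<'E'
from h import *
o=env.get_obs();print(o['ft_force'],o['moment'])
need([.518,-.0115,.23],-64.5)
w=load('wrist')
# predicted paddle points in image if axis passes through TCP (paddle origin 67mm below grasp pt)
p=np.array([.5979,.3346,.2265]);_,_,R=st()
print('C',R[:,2])
for off in (0,.005):
  for s in (22,-22): print(off,s,proj(w,p+R@[-.0187-.017,s/1000+off,0]))
  print('blade tip',proj(w,p+R@[-.0187+.067-.035,.057+off,0]),'collar C top',proj(w,p+R@[-.0187+.067-.008,off,0]))
E
```

```text
[ 0.00314775  0.43790424 -2.86551071] [-0.09123367  0.01486104 -0.01425264]
t 8.5 tcp [0.5935 0.3318 0.2168] yaw -78.91 w 0.1915316293523467
shift in tool mm [ -12.5 -140.2  322.3] in goal axes [ -13.2 -215.9  277.3] turn [-14.41   0.04   0.16]
C [ 0.19242134 -0.98131181  0.00107359]
0 22 [309.90245444 315.89366833]
0 -22 [310.23694038 444.46154164]
blade tip [311.06314726 166.2014958 ] collar C top [311.70309499 282.7503683 ]
0.005 22 [309.85973494 299.47338111]
0.005 -22 [310.20230385 431.14814378]
blade tip [311.04167913 152.18264518] collar C top [311.69113294 272.6548335 ]
```

```bash
python3 - <<'E'
from h import *
w=cam('wrist')
save(cv2.resize(w['pixels'][140:440,240:385],None,fx=2,fy=2,interpolation=cv2.INTER_CUBIC) if 0 else np.hstack([cv2.resize(w['pixels'][150:300,250:375],None,fx=4,fy=4,interpolation=cv2.INTER_CUBIC),cv2.resize(w['pixels'][300:450,285:350],None,fx=4,fy=4,interpolation=cv2.INTER_CUBIC)]),'held2.png')
E
```

```text
(no output)
```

View pics/held2.png

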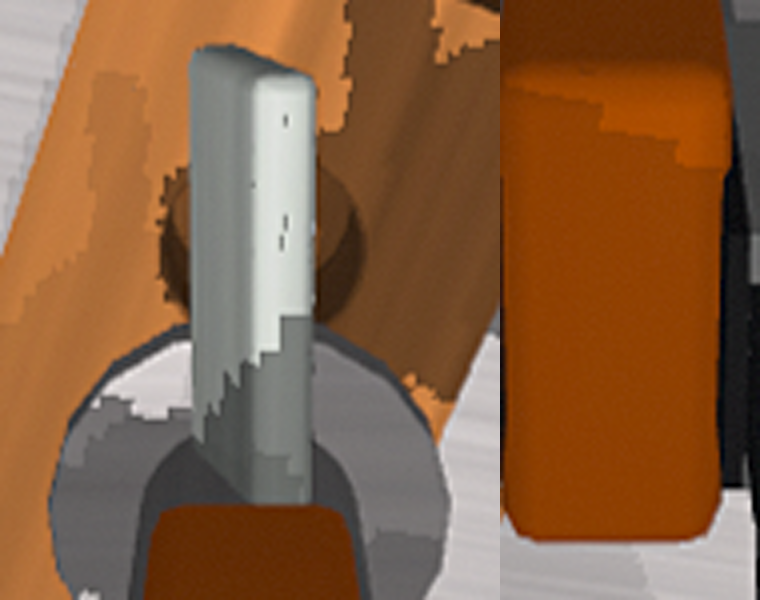

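```bash
python3 - <<'E'
from h import *
from scipy.optimize import least_squares
w=load('wrist');_,p,R=st()
obs=[(-.036+.0005+.0003,-.0215,435),(-.0357,.021,316.3),(-.0187+.067-.035,.056,168.8),(-.0187+.067-.008,.024,233.7)]
f=lambda q:[proj(w,p+R@[x+q[1],y+q[0],0])[1]-v for x,y,v in obs]
r=least_squares(f,[0,0]);print(r.x*1000,f(r.x))
for z in(.005,.0025,0):
  r=least_squares(lambda q:f([q[0],z]),[0]);print(z,r.x*1000)
need([.5173,-.0103,.23],-64.5)
E
```

```text
[-1.01494785  4.02655291] [np.float64(-0.12281060307111602), np.float64(0.8408205240913844), np.float64(1.039565129035168), np.float64(-2.418917551090459)]
0.005 [-1.48570644]
0.0025 [-0.27596705]
0 [0.93626057]
t 8.55 tcp [0.5935 0.3317 0.2165] yaw -78.91 w 0.1943849787031369
shift in tool mm [ -12.7 -140.6  321. ] in goal axes [ -13.5 -216.   275.9] turn [-14.41   0.05   0.18]
```

Request:
apply_moves(
  motion="-20 0 0 0 0 0 -1;0 -15.6 35.7 0 0 0 -1;0 -15.6 35.7 0 0 0 -1;0 -15.6 35.7 0 0 0 -1;0 -15.6 35.7 0 0 0 -1;0 -15.6 35.7 0 0 0 -1;0 -15.6 35.7 0 0 0 -1;0 -15.6 35.7 0 0 0 -1",
)

```text
t: 9.22
tcp_pos: [0.5339, 0.0643, 0.237]
tool_rot: [0.449, 0.547, -0.45, 0.545]
ft_force: [1.1, -1.2, -2.2]
width: 0.197
```

Request:
apply_moves(
  motion="0 -15.6 35.7 0 0 0 -1;0 -15.6 35.7 0 0 0 -1;0 0 0 -7.1 0 0 -1;0 0 0 -7.1 0 0 -1;0 0 0 0 0 0 -1;0 0 0 0 0 0 -1;0 0 0 0 0 0 -1;0 0 0 0 0 0 -1",
)

```text
t: 9.88
tcp_pos: [0.5184, -0.0093, 0.2379]
tool_rot: [0.379, 0.597, -0.379, 0.597]
ft_force: [-0.5, -0.2, -1.6]
width: 0.194
```

```bash
python3 - <<'E'
from h import *
need([.5179,-.01,.19],-64.5)
w=cam('scene')
c=proj(w,[.518,-.01,.13]);x,y=(c-[60,75]).astype(int);print(x,y)
save(cv2.resize(w['pixels'][y:y+120,x:x+120],None,fx=5,fy=5,interpolation=cv2.INTER_CUBIC),'sc2.png');print(env.get_obs()['ft_force'],env.get_obs()['moment'])
E
```

```text
t 9.8833 tcp [ 0.5184 -0.0093  0.2379] yaw -64.79 w 0.19364993182726645
shift in tool mm [47.9 -0.7  0.4] in goal axes [47.9 -0.7  0.4] turn [-0.29 -0.02  0.04]
241 147
[ 0.37651052 -1.14837592 -1.43244246] [-0.00107852 -0.01896374  0.00604176]
```

Request:
apply_moves(
  motion="30 -0.7 0.4 -0.3 0 0 -1;16 0 0 0 0 0 -1;0 0 0 0 0 0 -1;4 0 0 0 0 0 -1;4 0 0 0 0 0 -1;4 0 0 0 0 0 -1;0 0 0 0 0 0 -1",
)

```text
t: 10.52
tcp_pos: [0.5182, -0.0105, 0.1803]
tool_rot: [0.377, 0.598, -0.377, 0.598]
ft_force: [-0.6, 1.3, -1.7]
width: 0.192
```

```bash
python3 - <<'E'
from h import *
need([.5179,-.01,.158],-64.5);print(env.get_obs()['ft_force'],env.get_obs()['moment'])
E
```

```text
t 10.5167 tcp [ 0.5182 -0.0105  0.1803] yaw -64.42 w 0.19245236782988717
shift in tool mm [22.3 -0.1 -0.5] in goal axes [22.3 -0.1 -0.5] turn [ 0.08  0.01 -0.01]
[-0.59234606  1.29821557 -1.69813768] [-0.02570077  0.0224821   0.01689307]
```

Request:
apply_moves(
  motion="3 0 0 0 0 0 -1;3 0 0 0 0 0 -1;2 0 0 0 0 0 -1;0 0 0 0 0 0 -1",
)

```text
t: 10.85
tcp_pos: [0.5182, -0.0105, 0.1722]
tool_rot: [0.377, 0.598, -0.377, 0.598]
ft_force: [-0.4, -0.6, -2.4]
width: 0.193
```

```bash
python3 - <<'E'
from h import *
need([.5179,-.01,.158],-64.5);print(env.get_obs()['ft_force'],env.get_obs()['moment'])
E
```

```text
t 10.85 tcp [ 0.5182 -0.0105  0.1722] yaw -64.41 w 0.19276750721812846
shift in tool mm [14.2 -0.  -0.6] in goal axes [14.2 -0.  -0.6] turn [ 0.09  0.   -0.01]
[-0.37722492 -0.56000218 -2.39378239] [-0.03258306 -0.00951316  0.02249993]
```

Request:
apply_moves(
  motion="3 0 0 0 0 0 -1;2 0 0 0 0 0 -1;0 0 0 0 0 0 -1",
)

```text
t: 11.1
tcp_pos: [0.5184, -0.0105, 0.1674]
tool_rot: [0.377, 0.598, -0.377, 0.598]
ft_force: [-0.7, -0.3, 5.5]
width: 0.197
```

Request:
apply_moves(
  motion="2 0 0 0 0 0 -1;2 0 0 0 0 0 -1;0 0 0 0 0 0 -1",
)

```text
t: 11.35
tcp_pos: [0.5184, -0.0105, 0.1636]
tool_rot: [0.377, 0.598, -0.377, 0.598]
ft_force: [-2.1, -0.0, 7.2]
width: 0.2
```

Request:
apply_moves(
  motion="2 0 0 0 0 0 -1;2 0 0 0 0 0 -1;0 0 0 0 0 0 -1",
  grip_force=120,
)

```text
t: 11.6
tcp_pos: [0.5185, -0.0104, 0.1604]
tool_rot: [0.377, 0.598, -0.377, 0.599]
ft_force: [-3.4, 0.2, 11.0]
width: 0.191
```

```bash
python3 - <<'E'
from h import *
need([.5179,-.01,.158],-64.5);print(env.get_obs()['ft_force'],env.get_obs()['moment'])
E
```

```text
t 11.6 tcp [ 0.5185 -0.0104  0.1604] yaw -64.41 w 0.19117551233327643
shift in tool mm [ 2.4 -0.4 -0.7] in goal axes [ 2.4 -0.4 -0.7] turn [ 0.09  0.02 -0.04]
[-3.44936168  0.19042753 10.99039001] [0.02049484 0.95570702 0.05228946]
```

Request:
apply_moves(
  motion="1 -0.4 -0.2 0 0 0 -1;1 0 0 0 0 0 -1;0 0 0 0 0 0 -1",
)

```text
t: 11.85
tcp_pos: [0.5188, -0.0103, 0.1601]
tool_rot: [0.377, 0.598, -0.377, 0.599]
ft_force: [-7.1, 0.8, 26.4]
width: 0.191
```

Request:
apply_moves(
  motion="1 0 0 0 0 0 -1;1 0 0 0 0 0 -1;0 0 0 0 0 0 -1",
)

```text
t: 12.1
tcp_pos: [0.5191, -0.0101, 0.16]
tool_rot: [0.377, 0.597, -0.376, 0.599]
ft_force: [-12.8, 0.7, 45.8]
width: 0.191
```

Request:
apply_moves(
  motion="1 0 0 0 0 0 -1;0 0 0 0 0 0 -1;0 0 0 0 0 0 -1",
)

```text
t: 12.35
tcp_pos: [0.5192, -0.0101, 0.1599]
tool_rot: [0.377, 0.597, -0.376, 0.599]
ft_force: [-14.7, 0.3, 53.5]
width: 0.193
```

Motion came to a hard stop at TCP z ≈ 0.160, which matches the seated height I expected. I'll check it by camera.

Request:
apply_moves(
  motion="-1.5 -0.5 -0.2 0 0 0 -1;0 0 0 0 0 0 -1;0 0 0 0 0 0 -1",
)

```text
t: 12.6
tcp_pos: [0.5189, -0.0102, 0.16]
tool_rot: [0.377, 0.597, -0.376, 0.599]
ft_force: [-8.7, 0.6, 38.5]
width: 0.19
```

```bash
python3 - <<'E'
from h import *
need([.5179,-.01,.158],-64.5);print(env.get_obs()['ft_force'],env.get_obs()['moment'])
w=cam('scene');q=cam('wrist')
x,y=242,175
A=cv2.resize(w['pixels'][y:y+100,x:x+120],None,fx=4,fy=4,interpolation=cv2.INTER_CUBIC)
B=cv2.resize(q['pixels'][120:320,250:400],(300,400),interpolation=cv2.INTER_CUBIC)
save(np.hstack([A,B]),'seat.png')
E
```

```text
t 12.6 tcp [ 0.5189 -0.0102  0.16  ] yaw -64.4 w 0.1900588459610799
shift in tool mm [ 2.  -0.8 -0.6] in goal axes [ 2.  -0.8 -0.6] turn [ 0.1   0.1  -0.19]
[-8.74358096  0.62123601 38.47174852] [-0.27768282  3.00299456  0.01043987]
```

View pics/seat.png

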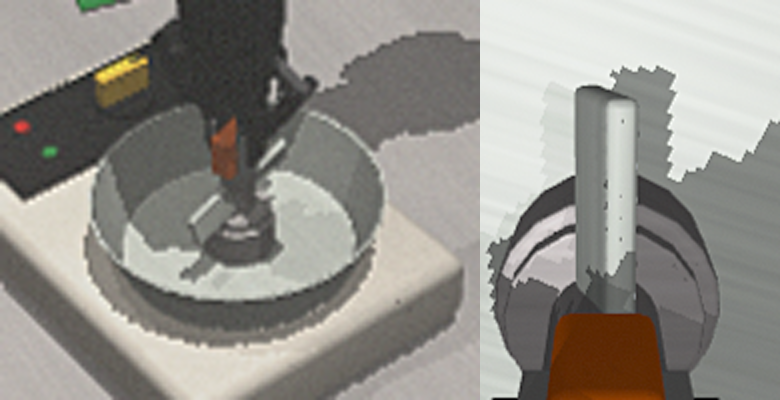

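The paddle is meshed and its collar sits on the hub, with the hub rim just visible around it. I'll take off the sideways load and wiggle slightly to make sure it is fully home.

Request:
apply_moves(
  motion="0 -1 -0.5 0 0 0 -1;0 0 0 1 0 0 -1;0 0 0 -2 0 0 -1;0 0 0 1 0 0 -1;0 -0.5 -0.2 0 0 0 -1;0 0 0 0 0 0 -1;0 0 0 0 0 0 -1",
)

```text
t: 13.28
tcp_pos: [0.5186, -0.0103, 0.1601]
tool_rot: [0.378, 0.596, -0.376, 0.6]
ft_force: [-5.5, 0.4, 34.3]
width: 0.193
```

```bash
python3 - <<'E'
from h import *
o,p,R=st();print(p,R[:,0],env.get_obs()['ft_force'],env.get_obs()['moment'],o['width'])
# collar top/hub top check: predicted rows in wrist image if seated, along far direction
q=load('wrist');d=np.array([np.cos(np.radians(25.5)),np.sin(np.radians(25.5)),0])
h=np.array([.5176,-.0107,0])
for n,r,z in(('hub far',.028,.107),('collar under',.024,.107),('collar top',.024,.115),('blade tip',.057,.142)):
  u=proj(q,h+d*r+[0,0,z]);print(n,u,'crop',480+(u[0]-250)*2,(u[1]-120)*2)
E
```

```text
[ 0.51858541 -0.01026035  0.16011499] [ 6.58550788e-03 -4.57547303e-05 -9.99978314e-01] [-5.52309856  0.41682695 34.3098259 ] [-0.24453029  2.10606865  0.00985253] 0.19318095392489618
hub far [311.32109011 218.71081661] crop 602.6421802209103 197.4216332288317
collar under [311.31463066 226.88396692] crop 602.6292613247193 213.76793383700254
collar top [311.31288768 231.73751512] crop 602.6257753695321 223.47503023159106
blade tip [311.37262847 167.67759656] crop 602.74525693194 95.35519312562622
```

```bash
python3 - <<'E'
from h import *
print(env.sign_off())
E
```

```text
the job is handed in; nothing more can be done
None
```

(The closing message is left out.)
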